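# Bring an engine to top dead centre with the degree wheel

## Task

Turn the engine over by hand with the degree wheel on its crank: put a fingertip in one of the wheel's openings and push gently on a spoke, clockwise as seen from above, until the red line on the rim stands at the tip of the orange pointer, without running past it. Only push the wheel, do not grip it; leave the pointer stand and the other things on the bench where they are, and take the finger away when the line is there.

Things in the scene. Friction and masses are not known exactly. Their poses are not given: they have to be found in the camera images.
- engine: Grey and silver one-cylinder engine with red cam cover, on its side, fixed; origin on the bench (z 0) under the vertical crank axis; x points along the finned barrel. Barrel and head: x to 0.30 m, 150 mm wide, 127 mm high; gearbox: x to -0.205 m, top at 110 mm. Below the wheel's openings are the crankcase top (z 0.115 m) and copper coils (z to 0.130 m, within 55 mm of the axis).
- wheel_centre (a point): Centre of the aluminium degree wheel, on the crank axis, at its top face (z 0.164 m). Flat plate 4 mm thick (underside z 0.160), 230 mm in diameter: rim from radius 90 to 115 mm; hub of radius 28 mm with a nut (radius 17 mm) 18 mm high; three radial spokes 14 mm wide at 60, 180 and 300 degrees from the red line, with three open windows between them (radius 28 to 90 mm).
- red_line (a point): The red line across the rim (top dead centre), 7 mm wide and 24 mm long; this point is on its middle at radius 113 mm, on the wheel's top face (z = 0.164 m). A blue line (bottom dead centre) is opposite.
- degree_wheel (a joint): Angle of wheel and crank, rad, growing clockwise seen from above; at 0 the red line points along the engine's +y axis. It turns either way against a steady friction of 0.25 N m (about 4 N at radius 60 mm), stays where it is left and does not coast. The plate bends under a hard shove (30 N).
- pointer_tip (a point): Tip of the orange pointer, 113 mm from the crank axis and 6 mm above the wheel's top face (z = 0.170 m, 3 mm thick strip); it reaches in over the rim's edge from its stand. At the start the red line is between 60 and 165 degrees short of it, in the clockwise sense.
- pointer_stand: Loose heavy stand (1.5 kg) carrying the pointer beside the engine: round black base of radius 34 mm, steel rod up to 177 mm. Its frame's origin lies on the crank axis at bench height, x pointing from the axis through the pointer's tip to the rod, which stands 178 mm from the axis.
- socket: Loose steel socket, 26 mm across, 40 mm high, standing on the gearbox (origin at its foot). Leave alone.
- ratchet: Loose ratchet with a red handle, 200 mm long, 32 mm high, lying along its x axis on the bench. Leave alone.
- bolt_dish: Loose steel dish of brass bolts, 110 mm across, 22 mm high. Leave alone.
- pliers: Loose pliers with yellow handles, 180 mm long, 18 mm high. Leave alone.
- camshaft_a: Loose steel camshaft, 400 mm long, lying along x, 48 mm high. Leave alone.
- camshaft_b: Second steel camshaft, like the first. Leave alone.
- oil_bottle: Loose black oil bottle, 66 mm across, 170 mm high, standing. Leave alone.
Mind the look-alikes: they are no part of the job. Leave any purple look-alike of the pointer_stand alone.

How it is judged (in metres and radians):
On the way:
1. a finger pushes on the degree wheel (contact force between the fingers and degree_wheel above 0.5 N), for 0.1 s.
At the end, for the whole second after the job is handed in: The red line stands within 5 mm (2.5 degrees) of the pointer's tip, the wheel is at rest, and the pointer stand is where it was (within 6 mm) (horizontal distance between red_line and pointer_tip below 0.005 m and velocity of joint degree_wheel between -0.03 and 0.03 rad/s and distance of pointer_stand from where it was at the start of the episode below 0.006 m); the robot touches nothing.
It fails at once if the red line runs more than 12 mm (6 degrees) past the pointer, or comes to it the wrong way round (y of red_line in the frame of pointer_stand below -0.012 m).
It fails at once if the degree wheel is shoved or gripped with more than 30 N (contact force between any of the fingers, the arm and degree_wheel above 30 N).
It fails at once if the pointer stand is shifted or lifted by more than 6 mm (distance of any of pointer_stand, pointer_tip from where it was at the start of the episode above 0.006 m).
It fails at once if another loose thing on the bench or engine is moved by more than 20 mm (distance of any of socket, ratchet, bolt_dish, pliers, camshaft_a, camshaft_b, oil_bottle from where it was at the start of the episode above 0.02 m).
It also fails if it takes over 45 s, if anything falls off the work surface, if the arm or the gripper's body presses on something with over 40 N, if the wrist force passes 120 N, or if a joint passes its speed limit or range.

## Robot

A 6-joint arm with a two-finger parallel gripper is mounted at the origin on the work surface. World frame = base frame: x ahead of the robot, y to its left, z up, the work surface at z = 0. Lengths are in mm, angles in rad, forces in N, time in s.
With the tool pointing down it reaches from about 275 to 750 mm from the base axis. Payload 10.2 kg.
Tool frame: the origin (TCP) lies between the finger pads; the fingertips stand 8 mm ahead of it and the grasp point (between the pads) lies 11 mm behind it; z points along the fingers, x is the direction in which the jaws open and shut, and the axes are right-handed (so a half turn about z gives the same grasp; the last joint's range is limited). The gripper opens to 85 mm and grips with 20 to 120 N. Pads are 22 mm wide; open, the fingers measure 114 mm over their backs; the gripper's body (76 mm by 85 mm) begins 54 mm behind the grasp point. The pads swing forward as they close: fully open they stand 13 mm farther back than shut.
Start: joints at [-1.348, 0.313, 1.498, -0, 1.331, -0.223], TCP at [226.358, -473.702, 239.294] pointing down, gripper open.
Joint ranges: [-2.94, 2.94], [-0.97, 2.17], [0.19, 2.56], [-1.23, 4.37], [0.02, 3.11], [-2.88, 2.88]. Speed limits (rad/s): [2.39, 2.39, 3.01, 3.14, 3.14, 3.14].

## Interface

Orientations are given as a unit quaternion [w, x, y, z].
In Python, from rig import sense, eyes, ctrl gives the robot as it stands.
- The arm moves only by the tool move_arm, never from a script. Its argument "rows" is a list that holds one entry, the list of rows, each a list of 5 numbers: the shift along the tool's x, y, z in mm, then the turn about the tool's z in units of 6 degrees (1.0 is 6 degrees), then the gripper command: -1 is shut, 1 is fully open, values between are in proportion. In form: [[[dx, dy, dz, roll, jaw], ...]]. A call has 1 to 12 rows; each row is the pose to reach, as a shift and turn from the pose measured when the call began, along the tool's axes at that moment; what a row does not reach only later rows make up. A row lasts 1/8 s, in which the tool goes at most 62.5 mm and 10.7 degrees, less where a joint would pass 70% of its speed; a pose out of reach is approached as far as the arm can. A call with a gripper value outside its range is refused whole. The fingers move at their own pace and stop on an object; "squeeze" is the grip in N (left out, the last holds). Time passes only in rows, so rows that repeat a pose let the fingers close. It gives the time, the measured TCP pose, the force and the opening at its end, in the units of the state.
- sense(): the state, without advancing time (a new reading comes with each control period).
- eyes.capture(name): name is "scene" or "top" or "wrist"; returns a dict with "color" (420x560x3 uint8, blue, green, red), "vertical_fov" (degrees; the focal length in pixels is half the picture's height over the tangent of half this angle, whatever the lens; pixels are square), "cx", "cy" (the principal point, pixels), "xyz" and "attitude" of the camera in the world. Camera axes: x right, y down, z forward; pixel columns grow to the right and rows downward; lengths in mm; the calibration is good to about 2 mm. A picture is of the moment at which its call begins. There is no depth.
- ctrl.finish_job(): hands the job in, once; it reports no verdict.
The state is a dict: "time_s": time; "joints": joint angles; "dq": joint speeds; "tau": joint torques, N m; "eef_pos": TCP position; "ee_rot": TCP orientation; "force": force on the tool from outside, world axes, zero at the start; "wrist_torque": the same for the moment, N m; "grip_width": opening from 0.0 (shut) to 1.0 (fully open).
Only numpy, scipy, OpenCV 4.12 (cv2) and the standard library are available. Lean on these libraries where they do the work, as an engineer would, in place of code of your own. Each camera call takes 0.05 s, during which the arm holds its last target. There are 200 camera calls.

## Working session

There is one attempt and no reset: what is moved stays moved. The work goes in short steps, Python scripts to look and compute and a tool call to move; the robot and the scene stay as the last step left them, time stands still between calls to the robot, and variables do not carry over. Pictures are saved under pics/ and viewed, about 8 in all and at most 12, crops included, and the job is handed in when it is done.

Besides the shell and the picture viewer there is one more tool, called after "Emit:" by a JSON object that holds its "method" and its "body". move_arm: Moves the arm, as the interface text tells. Its arguments: {"type":"object","properties":{"rows":{"type":"array","items":{"type":"array","items":{"type":"array","items":{"type":"number"}}}},"squeeze":{"type":"number"}},"required":["rows"]}

```bash
mkdir -p pics; cat > h.py <<'E'
import numpy as np, cv2
from rig import sense, eyes, ctrl
from scipy.spatial.transform import Rotation as R
def rot(a):
    a=np.array(a,float)
    return a if a.shape==(3,3) else R.from_quat(a,scalar_first=True).as_matrix()
def cap(n):
    c=eyes.capture(n); cv2.imwrite(f'pics/{n}_{sense()["time_s"]:.2f}.png',c['color']); return c
def f(c): return c['color'].shape[0]/2/np.tan(np.radians(c['vertical_fov'])/2)
def ray(c,u,v,z):
    d=rot(c['attitude'])@np.array([(u-c['cx'])/f(c),(v-c['cy'])/f(c),1]); p=np.array(c['xyz'],float)
    return p+d*(z-p[2])/d[2]
def proj(c,P):
    q=rot(c['attitude']).T@(np.array(P,float)-np.array(c['xyz'])); return q[:2]/q[2]*f(c)+[c['cx'],c['cy']]
E
python3 - <<'E'
from h import *
import pickle
C={n:cap(n) for n in ('top','scene')}
pickle.dump(C,open('c0.pkl','wb'))
for n,c in C.items(): print(n,c['xyz'],c['attitude'],c['vertical_fov'],c['cx'],c['cy'])
print(sense())
E
ls pics
```

```text
top [ 415.34462173  126.99111382 1494.23208821] [ 0.03148851 -0.70477873  0.70728785 -0.04515867] 54.46374419603017 282.8068769638968 207.60110326729279
scene [1125.28186631 -214.86419746 1238.95529285] [-0.23296122  0.82681955  0.49466077 -0.13194404] 48.35853186463605 283.80950977626225 211.0910969548003
{'time_s': 0.1, 'joints': array([-1.34839448e+00,  3.13362831e-01,  1.49834833e+00,  6.23991030e-06,
        1.33100918e+00, -2.23403533e-01]), 'dq': array([-0.00049833, -0.00081183, -0.00230345,  0.00034766,  0.00049337,
        0.00082989]), 'tau': array([ 1.83105731e-03, -4.12903905e+01, -2.60139388e+01, -2.45200135e-04,
        3.05225323e-03, -1.82895423e-05]), 'eef_pos': array([ 226.31114812, -473.47471853,  238.81308514]), 'ee_rot': array([-4.01039402e-04,  8.45926383e-01, -5.33299388e-01, -3.96354582e-04]), 'force': array([ 1.00863322,  0.26685789, -0.47979365]), 'wrist_torque': array([ 0.03426964,  0.07305328, -0.00352494]), 'grip_width': 1.000131290372041}
scene_0.10.png
top_0.05.png
```

View pics/top_0.05.png

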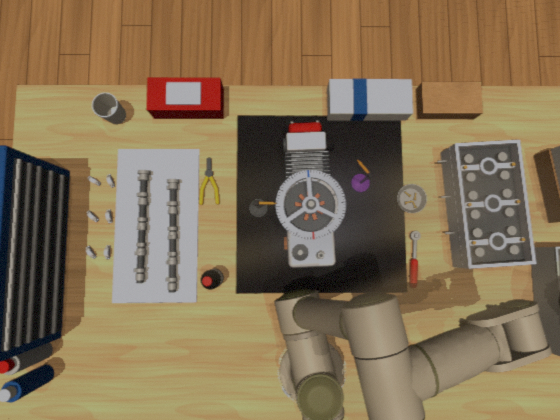

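View pics/scene_0.10.png

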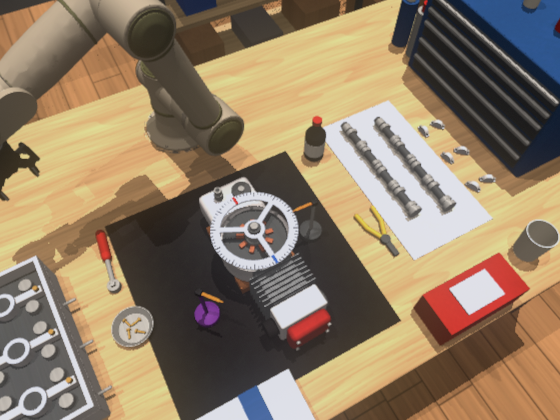

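Wheel centre is at top-view pixel (311,204) and the red line at about (313,236). The candidates for the pointer are the orange tip at about (272,204) on the black base (258,208), and the purple look-alike at (361,183). I choose the black one and check it in a close crop.

```bash
python3 - <<'E'
import cv2
i=cv2.imread('pics/top_0.05.png')[150:260,235:385]
cv2.imwrite('pics/crop1.png',cv2.resize(i,None,fx=5.3333,fy=5.3333,interpolation=cv2.INTER_CUBIC))
E
```

```text
(no output)
```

View pics/crop1.png

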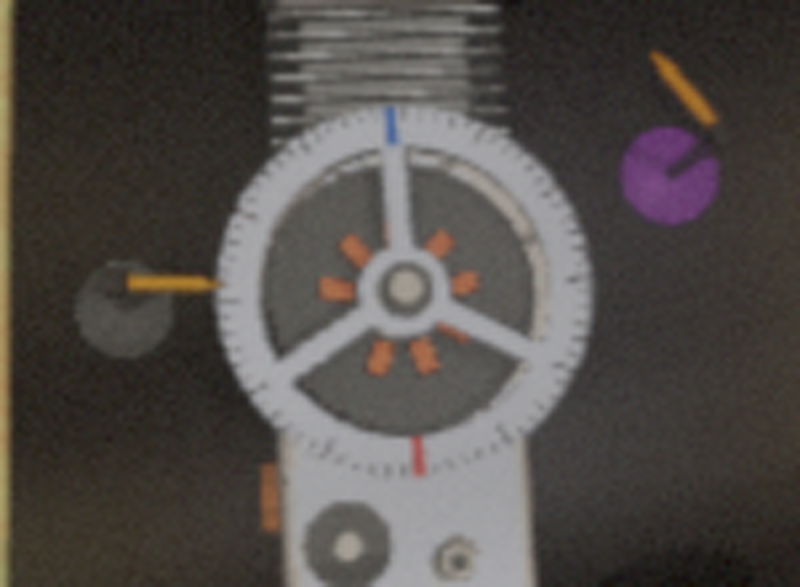

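The crop shows the rim spanning x 217–592 and y 103–478, red line middle at about (419,456), blue line at (392,125), and pointer tip at (217,285) on the black stand. The purple stand is off to the right and is not used.

```bash
python3 - <<'E'
from h import *
import pickle
c=pickle.load(open('c0.pkl','rb'))['top']
F=lambda x,y:((x+.5)/5.3333-.5+235,(y+.5)/5.3333-.5+150)
ctr=ray(c,*F(404.5,290.5),164); print('ctr',ctr, 'diam',[np.linalg.norm(ray(c,*F(*a),164)-ray(c,*F(*b),164)) for a,b in (((217,290),(592,290)),((404,103),(404,478)))])
for n,p,z in (('red',(420.5,472),164),('blue',(390.5,108),164),('tip',(217,285),170),('rodtop',(128,283),177),('socket',(458,557),150),('spokeL',(290,375),164),('spokeR',(527,350),164),('spokeU',(395,160),164)):
    P=ray(c,*F(*p),z); d=P-ctr; print(n,P.round(1),'r',np.hypot(*d[:2]).round(1),'ang',np.degrees(np.arctan2(d[1],d[0])).round(1))
print(rot(sense()['ee_rot']).round(3))
E
```

```text
ctr [571.62055497  10.00079866 164.        ] diam [np.float64(231.48222835259386), np.float64(232.74785270033468)]
red [460.    1.5 164. ] r 112.0 ang -175.7
blue [685.9  17.4 164. ] r 114.5 ang 3.7
tip [574.6 125.5 170. ] r 115.6 ang 88.5
rodtop [575.1 179.7 177. ] r 169.8 ang 88.8
socket [408.2 -22.2 150. ] r 166.6 ang -168.9
spokeL [519.6  80.9 164. ] r 87.9 ang 126.2
spokeR [534.6 -65.  164. ] r 83.7 ang -116.3
spokeU [653.1  14.9 164. ] r 81.7 ang 3.5
[[ 0.431 -0.902 -0.   ]
 [-0.902 -0.431  0.001]
 [-0.001 -0.    -1.   ]]
```

Emit:
{"method": "move_arm", "body": {"rows": [[[-25,-49,0,-1,-1],[-50,-97,0,-2,-1],[-75,-146,0,-3,-1],[-100,-200,0,-4,-1],[-125,-250,0,-5,-1],[-150,-300,0,-6,-1],[-175,-350,0,-7,-1],[-200,-400,0,-8,-1],[-225,-450,0,-9,-1],[-250,-500,0,-10,-1],[-272,-544,0,-11,-1],[-292,-584,0,-11.4,-1]]], "squeeze": 20}}

```text
time_s: 1.6
eef_pos: [628.1, 43.5, 238.8]
ee_rot: [-0.001, 0.999, 0.036, -0.0]
force: [0.4, -0.7, 0.9]
grip_width: -0.001
```

```bash
cat >> h.py <<'E'
CT=np.array([571.8,10.0])
def plan(radial,tang,heads,z=157):
    """rows to put tool at CT+R(h)[radial,tang], x axis heading h deg"""
    s=sense(); M=rot(s['ee_rot']); p=s['eef_pos']; h0=np.degrees(np.arctan2(M[1,0],M[0,0]))
    print('t',round(s['time_s'],2),'p',p.round(1),'h',h0.round(1),'F',s['force'].round(1),'w',round(s['grip_width'],2))
    d=p[:2]-CT; a=np.radians(h0); print('rel',(d@[np.cos(a),np.sin(a)]).round(1),(d@[-np.sin(a),np.cos(a)]).round(1))
    for h in heads:
        a=np.radians(h); q=CT+np.array([[np.cos(a),-np.sin(a)],[np.sin(a),np.cos(a)]])@[radial,tang]
        print(h,(M.T@(np.array([*q,z])-p)).round(1),round(-(h-h0)/6,2))
E
python3 - <<'E'
from h import *
plan(58,28,[4])
cv2.imwrite('pics/wrist1.png',eyes.capture('wrist')['color'])
E
```

```text
t 1.6 p [628.1  43.5 238.8] h 4.1 F [ 0.4 -0.7  0.9] w -0.0
rel 58.5 29.4
4 [-0.4  1.6 81.8] 0.02
```

View pics/wrist1.png

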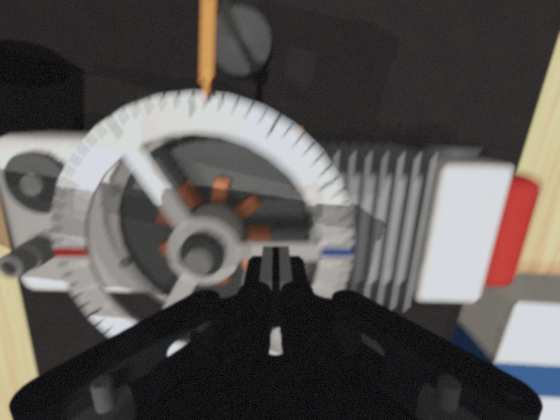

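The wrist view shows the red line at about (68,253), the blue line at (338,252), the orange tip at (207,95) and the finger at (275,255). I check with the calibration that the finger will go down inside the window.

```bash
python3 - <<'E'
from h import *
c=eyes.capture('wrist'); s=sense(); p=s['eef_pos']
print(c['xyz'],'tip px',proj(c,p-[0,0,-0] - [0,0,8]),'below',proj(c,[p[0],p[1],164]))
for n,u,v,z in (('red',68,253,164),('blue',338,252,164),('tip',207,95,170),('spoke mid edge',290,250,164)): 
    P=ray(c,u,v,z);print(n,P.round(1),(P[:2]-CT).round(1),np.degrees(np.arctan2(*(P[:2]-CT)[::-1])).round(1))
E
```

```text
[622.99354667 121.07305524 372.67855356] tip px [274.91403236 264.8520215 ] below [275.08960114 222.4279663 ]
red [471.   8. 164.] [-100.8   -2. ] -178.9
blue [678.5  24.6 164. ] [106.7  14.6] 7.8
tip [578.3 130.5 170. ] [  6.5 120.5] 86.9
spoke mid edge [641.5  23.5 164. ] [69.7 13.5] 11.0
```

```bash
python3 - <<'E'
from h import *
import pickle
C=pickle.load(open('c0.pkl','rb'))
t=np.linspace(0,2*np.pi,360)
for ct in ((571.8,10),(574.7,16)):
  for n in ('scene','top'):
    q=np.array([proj(C[n],[ct[0]+115*np.cos(a),ct[1]+115*np.sin(a),164]) for a in t]); print(ct,n,q.min(0).round(1),q.max(0).round(1))
i=C['scene']['color'][180:280,195:325]
for ct,col in (((571.8,10),(0,255,0)),((574.7,16),(255,0,255))):
  pass
big=cv2.resize(i,None,fx=6,fy=6,interpolation=cv2.INTER_CUBIC)
for ct,col in (((571.8,10),(0,200,0)),((574.7,16),(255,0,255))):
  q=np.array([proj(C['scene'],[ct[0]+115*np.cos(a),ct[1]+115*np.sin(a),164]) for a in t])
  cv2.polylines(big,[(((q-[195,180])+.5)*6-.5).astype(int)],True,col,1)
cv2.imwrite('pics/crop2.png',big)
E
```

```text
(571.8, 10) scene [209.7 191.7] [297.6 268.7]
(571.8, 10) top [275.4 169.6] [345.3 239.1]
(574.7, 16) scene [212.3 191.7] [300.1 268.6]
(574.7, 16) top [273.6 168.7] [343.5 238.2]
```

View pics/crop2.png

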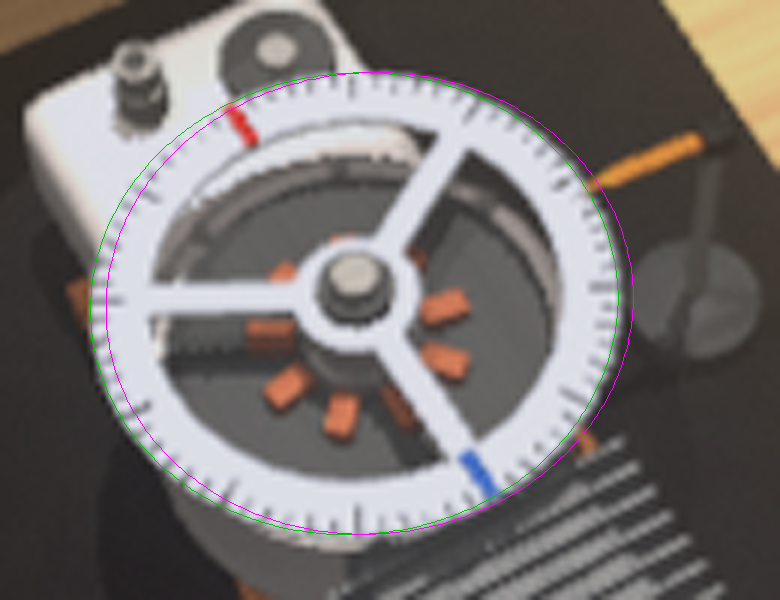

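The green circle (centre 571.8, 10) fits the rim in both fixed views, so the wrist camera is biased by about 6 mm. Lowering the finger.

Emit:
{"method": "move_arm", "body": {"rows": [[[0,0,20,0,-1],[0,0,40,0,-1],[0,0,56,0,-1],[0,0,66,0,-1],[0,0,75,0,-1],[0,0,82,0,-1],[0,0,82,0,-1]]]}}

```text
time_s: 2.58
eef_pos: [628.2, 45.3, 155.7]
ee_rot: [-0.001, 0.999, 0.037, -0.001]
force: [0.3, -0.1, 0.0]
grip_width: 0.001
```

```bash
python3 - <<'E'
from h import *
plan(58,18,[4,1,-2,-5,-8,-11,-14,-17,-20,-23,-26,-29])
E
```

```text
t 2.58 p [628.2  45.3 155.7] h 4.2 F [ 0.3 -0.1  0. ] w 0.0
rel 58.8 31.0
4 [-0.8 13.2 -1.4] 0.03
1 [ 0.1 16.3 -1.4] 0.53
-2 [ 0.8 19.4 -1.4] 1.03
-5 [ 1.3 22.5 -1.4] 1.53
-8 [ 1.7 25.7 -1.4] 2.03
-11 [ 1.8 28.9 -1.4] 2.53
-14 [ 1.9 32.  -1.4] 3.03
-17 [ 1.7 35.2 -1.4] 3.53
-20 [ 1.4 38.4 -1.4] 4.03
-23 [ 1.  41.5 -1.4] 4.53
-26 [ 0.3 44.6 -1.4] 5.03
-29 [-0.5 47.7 -1.4] 5.53
```

Approach the spoke and start pushing gently.

Emit:
{"method": "move_arm", "body": {"rows": [[[0,3,0,0,-1],[0,6,0,0,-1],[0,8,0,0,-1],[0,10,0,0,-1],[0,12,0,0,-1],[0,14,0,0.2,-1],[0,16,0,0.5,-1],[0.8,19,0,1,-1],[1.3,22,0,1.5,-1],[1.7,25,0,2,-1]]]}}

```text
time_s: 3.82
eef_pos: [632.2, 21.1, 155.7]
ee_rot: [-0.002, 0.998, -0.069, -0.0]
force: [2.8, 3.3, 0.0]
grip_width: 0.0
```

```bash
python3 - <<'E'
from h import *
plan(58,18,range(-11,-46,-3))
c=cap('top')
i=c['color'][150:260,235:385]
cv2.imwrite('pics/crop3.png',cv2.resize(i,None,fx=5.3333,fy=5.3333,interpolation=cv2.INTER_CUBIC))
E
```

```text
t 3.83 p [632.2  21.1 155.7] h -7.9 F [2.8 3.3 0. ] w 0.0
rel 58.3 19.3
-11 [ 0.6  4.4 -1.3] 0.51
-14 [ 1.3  7.5 -1.3] 1.01
-17 [ 1.8 10.6 -1.3] 1.51
-20 [ 2.2 13.8 -1.3] 2.01
-23 [ 2.4 17.  -1.3] 2.51
-26 [ 2.4 20.2 -1.3] 3.01
-29 [ 2.3 23.3 -1.3] 3.51
-32 [ 2.  26.5 -1.4] 4.01
-35 [ 1.5 29.6 -1.4] 4.51
-38 [ 0.9 32.8 -1.4] 5.01
-41 [ 0.1 35.8 -1.4] 5.51
-44 [-0.8 38.9 -1.4] 6.01
```

View pics/crop3.png

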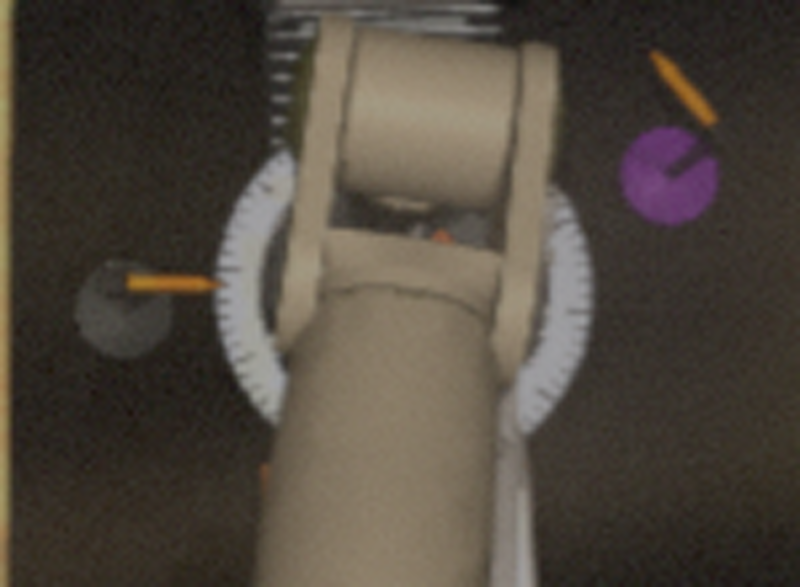

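The finger touches with about 4.3 N, as expected. The arm hides the middle of the wheel from above, but the rim at the pointer (217,285) stays visible. I keep pushing along the arc.

Emit:
{"method": "move_arm", "body": {"rows": [[[0.6,3.5,0,0.5,-1],[1.2,6.8,0,1,-1],[1.8,10,0,1.5,-1],[2.2,13.3,0,2,-1],[2.4,16.6,0,2.5,-1],[2.4,20,0,3,-1],[2.3,23.3,0,3.5,-1],[2,26.5,0,4,-1],[1.5,29.6,0,4.5,-1],[0.9,32.8,0,5,-1],[0.1,35.8,0,5.5,-1],[-0.8,38.9,0,6,-1]]]}}

```text
time_s: 5.38
eef_pos: [626.2, -17.3, 155.7]
ee_rot: [-0.002, 0.927, -0.376, -0.0]
force: [2.0, 4.5, -0.0]
grip_width: 0.001
```

```bash
python3 - <<'E'
from h import *
plan(58,18,range(-46,-81,-3),156)
E
```

```text
t 5.38 p [626.2 -17.3 155.7] h -44.1 F [ 2.   4.5 -0. ] w 0.0
rel 58.1 18.3
-46 [ 0.5  2.2 -0.3] 0.31
-49 [ 1.2  5.3 -0.3] 0.81
-52 [ 1.8  8.4 -0.3] 1.31
-55 [ 2.3 11.6 -0.3] 1.81
-58 [ 2.5 14.7 -0.3] 2.31
-61 [ 2.6 17.9 -0.4] 2.81
-64 [ 2.6 21.1 -0.4] 3.31
-67 [ 2.4 24.3 -0.4] 3.81
-70 [ 2.  27.4 -0.4] 4.31
-73 [ 1.4 30.5 -0.4] 4.81
-76 [ 0.7 33.6 -0.4] 5.31
-79 [-0.2 36.7 -0.4] 5.81
```

Emit:
{"method": "move_arm", "body": {"rows": [[[0.5,2.2,0,0.3,-1],[1.2,5.3,0,0.8,-1],[1.8,8.4,0,1.3,-1],[2.3,11.6,0,1.8,-1],[2.5,14.7,0,2.3,-1],[2.6,17.9,0,2.8,-1],[2.6,21.1,0,3.3,-1],[2.4,24.3,0,3.8,-1],[2,27.4,0,4.3,-1],[1.4,30.5,0,4.8,-1],[0.7,33.6,0,5.3,-1]]]}}

```text
time_s: 6.75
eef_pos: [603.6, -41.7, 155.7]
ee_rot: [-0.002, 0.788, -0.616, -0.001]
force: [3.1, 4.3, -0.3]
grip_width: 0.004
```

```bash
python3 - <<'E'
from h import *
plan(58,18,range(-78,-98,-2),156)
c=cap('top'); s=cap('scene')
i=cv2.resize(c['color'][165:265,245:345],None,fx=4,fy=4,interpolation=cv2.INTER_CUBIC)
j=cv2.resize(s['color'][170:270,225:325],None,fx=4,fy=4,interpolation=cv2.INTER_CUBIC)
cv2.imwrite('pics/pair4.png',np.hstack([i,j]))
E
```

```text
t 6.75 p [603.6 -41.7 155.7] h -76.1 F [ 3.1  4.3 -0.3] w 0.0
rel 57.8 18.4
-78 [ 0.8  2.3 -0.3] 0.32
-80 [ 1.3  4.4 -0.3] 0.66
-82 [ 1.7  6.5 -0.3] 0.99
-84 [ 2.1  8.6 -0.3] 1.32
-86 [ 2.4 10.7 -0.3] 1.66
-88 [ 2.7 12.8 -0.3] 1.99
-90 [ 2.8 14.9 -0.3] 2.32
-92 [ 2.9 17.  -0.3] 2.66
-94 [ 2.9 19.1 -0.3] 2.99
-96 [ 2.8 21.2 -0.3] 3.32
```

View pics/pair4.png

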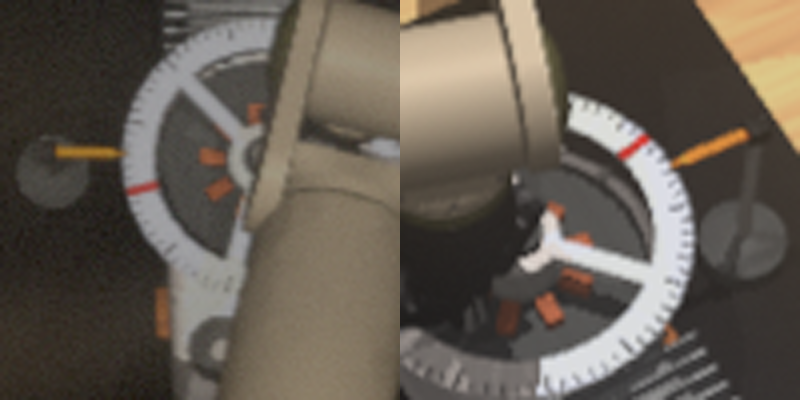

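Left (top view): the red line runs from (128,191) to (158,186) and the tip is at (122,154). Right (scene view): red line outer end at (648,137), tip at about (672,165). I measure the red line by colour.

```bash
cat >> h.py <<'E'
def redang(c,name):
    im=c['color'].astype(int); b,g,r=im[...,0],im[...,1],im[...,2]
    w=np.clip(r-np.maximum(g,b)-40,0,None)*(abs(g-b)<35)
    u,v=np.meshgrid(np.arange(560),np.arange(420)); 
    m=np.zeros((420,560),np.uint8)
    for rr,col in ((118,1),(86,0)):
        t=np.linspace(0,2*np.pi,200); q=np.array([proj(c,[*(CT+rr*np.array([np.cos(a),np.sin(a)])),164]) for a in t]); cv2.fillPoly(m,[q.round().astype(int)],col)
    w=w*m*(np.hypot(u-proj(c,[575,124,170])[0],v-proj(c,[575,124,170])[1])<60)
    P=ray(c,(w*u).sum()/w.sum(),(w*v).sum()/w.sum(),164); d=P[:2]-CT
    print(name,'red c',P.round(1),'r',np.hypot(*d).round(1),'ang',np.degrees(np.arctan2(d[1],d[0])).round(2),'n',(w>0).sum())
E
python3 - <<'E'
from h import *
for n in ('top','scene'):
    c=eyes.capture(n); redang(c,n)
    x,y=((122,154) if n=='top' else (272,165)); o=(245,165) if n=='top' else (225,170)
    P=ray(c,(x+.5)/4-.5+o[0],(y+.5)/4-.5+o[1],170); d=P[:2]-CT; print('tip',P.round(1),np.hypot(*d).round(1),np.degrees(np.arctan2(d[1],d[0])).round(2))
E
```

```text
top red c [547.8 109.4 164. ] r 102.3 ang 103.55 n 19
tip [574.3 126.1 170. ] 116.1 88.78
scene red c [547.8 110.4 164. ] r 103.2 ang 103.42 n 27
tip [575.9 124.1 170. ] 114.1 87.95
```

Both views agree: the red line is at 103.5° and the tip at about 88.4°, so 15° remain. I push about 12° more, slower.

Emit:
{"method": "move_arm", "body": {"rows": [[[0.8,2.3,0,0.3,-1],[1.3,4.4,0,0.66,-1],[1.7,6.5,0,1,-1],[2.1,8.6,0,1.3,-1],[2.4,10.7,0,1.66,-1],[2.6,11.8,0,1.83,-1],[2.7,12.8,0,2,-1],[2.7,12.8,0,2,-1]]]}}

```text
time_s: 7.95
eef_pos: [591.7, -47.7, 155.8]
ee_rot: [-0.002, 0.72, -0.694, -0.001]
force: [2.8, 3.2, 0.3]
grip_width: -0.003
```

```bash
python3 - <<'E'
from h import *
plan(58,18,[-89,-90,-91,-92],156)
c=cap('top'); s=cap('scene'); redang(c,'top'); redang(s,'scene')
i=cv2.resize(c['color'][185:225,255:295],None,fx=10,fy=10,interpolation=cv2.INTER_CUBIC)
j=cv2.resize(s['color'][190:230,275:315],None,fx=10,fy=10,interpolation=cv2.INTER_CUBIC)
cv2.imwrite('pics/pair5.png',np.hstack([i,j]))
E
```

```text
t 7.95 p [591.7 -47.7 155.8] h -87.9 F [2.8 3.2 0.3] w -0.0
rel 58.4 17.8
-89 [-0.   0.9 -0.2] 0.18
-90 [ 0.3  1.9 -0.2] 0.35
-91 [ 0.5  2.9 -0.2] 0.52
-92 [ 0.8  4.  -0.3] 0.68
top red c [569.  113.3 164. ] r 103.3 ang 91.55 n 19
scene red c [569.2 113.2 164. ] r 103.2 ang 91.43 n 24
```

View pics/pair5.png

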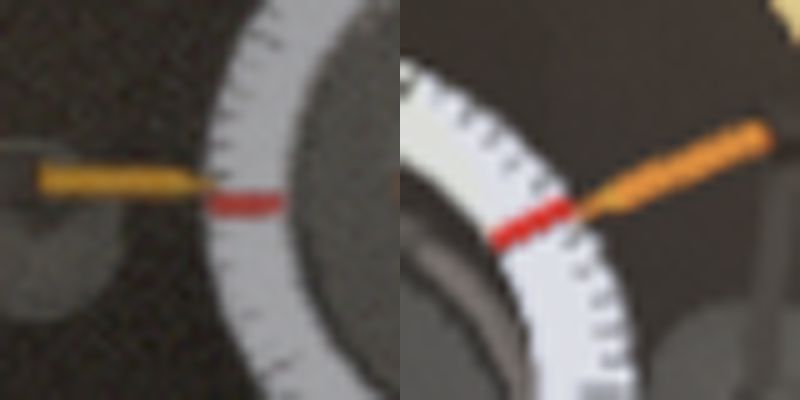

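The red line is at 91.5° and the tip at 88.4°, so about 3° remain.

Emit:
{"method": "move_arm", "body": {"rows": [[[0,0.9,0,0.18,-1],[0.3,1.9,0,0.35,-1],[0.4,2.9,0,0.5,-1],[0.4,2.9,0,0.5,-1],[0.4,2.9,0,0.5,-1]]]}}

```text
time_s: 8.68
eef_pos: [588.7, -48.5, 155.8]
ee_rot: [0.001, -0.702, 0.713, 0.001]
force: [3.2, -0.7, -0.7]
grip_width: 0.001
```

```bash
python3 - <<'E'
from h import *
plan(58,18,[-91],156)
c=cap('top'); s=cap('scene'); redang(c,'top'); redang(s,'scene')
i=cv2.resize(c['color'][185:225,255:295],None,fx=10,fy=10,interpolation=cv2.INTER_CUBIC)
j=cv2.resize(s['color'][190:230,275:315],None,fx=10,fy=10,interpolation=cv2.INTER_CUBIC)
cv2.imwrite('pics/pair6.png',np.hstack([i,j]))
E
```

```text
t 8.68 p [588.7 -48.5 155.8] h -90.9 F [ 3.2 -0.7 -0.7] w 0.0
rel 58.2 17.8
-91 [-0.1 -0.  -0.2] 0.02
top red c [573.9 112.  164. ] r 102.0 ang 88.85 n 14
scene red c [574.7 112.4 164. ] r 102.5 ang 88.39 n 25
```

View pics/pair6.png

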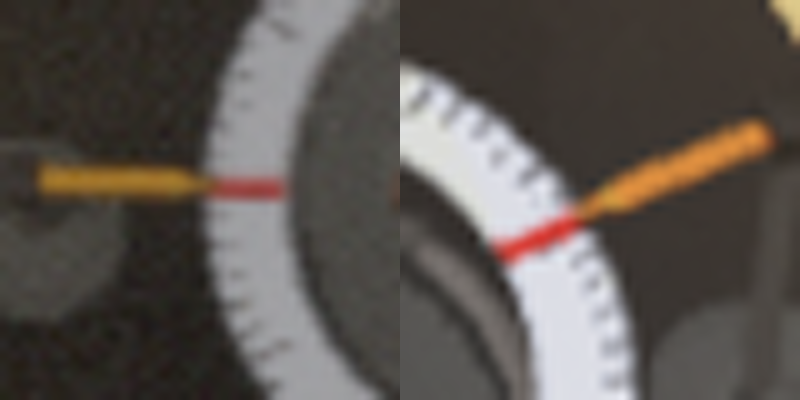

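The line meets the tip in both views (88.6° against 88.4°). Backing off the spoke, then lifting.

Emit:
{"method": "move_arm", "body": {"rows": [[[0,-3,0,0,-1],[0,-6,0,0,-1],[0,-8,0,0,-1],[0,-8,0,0,-1],[0,-8,-15,0,-1],[0,-8,-30,0,-1],[0,-8,-50,0,-1],[0,-8,-70,0,-1],[0,-8,-90,0,-1],[0,-8,-90,0,-1],[0,-8,-90,0,-1]]]}}

```text
time_s: 10.15
eef_pos: [596.5, -48.8, 245.4]
ee_rot: [0.001, -0.702, 0.713, 0.001]
force: [-0.5, 0.6, -0.2]
grip_width: -0.002
```

```bash
python3 - <<'E'
from h import *
plan(58,18,[-91],156)
c=cap('top'); s=cap('scene'); redang(c,'top'); redang(s,'scene')
i=cv2.resize(c['color'][185:225,255:295],None,fx=10,fy=10,interpolation=cv2.INTER_CUBIC)
j=cv2.resize(s['color'][190:230,275:315],None,fx=10,fy=10,interpolation=cv2.INTER_CUBIC)
cv2.imwrite('pics/pair7.png',np.hstack([i,j]))
E
```

```text
t 10.15 p [596.5 -48.8 245.4] h -90.9 F [-0.5  0.6 -0.2] w -0.0
rel 58.4 25.6
-91 [-0.   7.7 89.4] 0.02
top red c [573.9 112.1 164. ] r 102.1 ang 88.82 n 14
scene red c [574.7 112.6 164. ] r 102.6 ang 88.37 n 25
```

View pics/pair7.png

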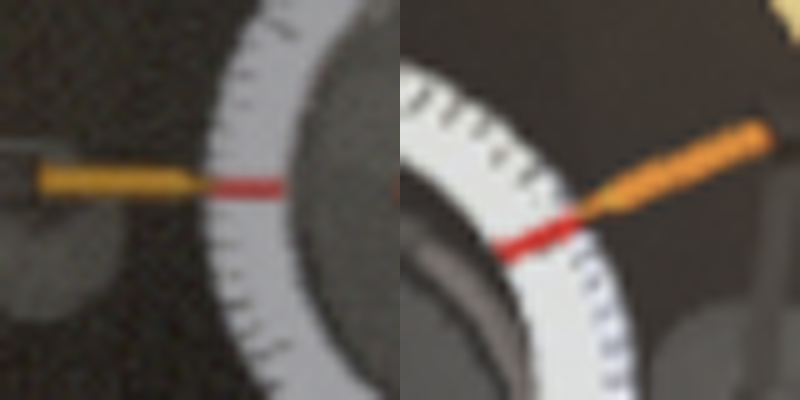

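The line is still at the tip (it ends at about (212,187) in the top view and (580,216) in the scene view), and the finger is clear.

```bash
python3 -c "
from rig import ctrl; print(ctrl.finish_job())"
```

```text
the job is handed in; nothing more can be done
None
```

I turned the wheel about 95° clockwise by pushing the spoke under the blue line with the closed fingertip. I then backed off, lifted clear and handed the job in at about 10 s. `finish_job` reports no verdict.

- **Alignment:** in the last check with the finger away, the red line stood at 88.8° (top view) and 88.4° (scene view). The pointer tip measured 88.8° and 88.0°, so the gap is under 0.5°, or about 1 mm.
- **Forces:** the tool force readings, taken at the end of each move, were about 3–5 N while pushing and about zero after lifting.
- **Pointer stand:** it did not move visibly in the pictures. I did not measure the other loose things again, but the arm stayed clear of them.
- **One disagreement:** positions from the wrist camera were about 6 mm off from the two fixed cameras. The fixed cameras agreed with each other on the wheel's centre, so I used those.

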